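Tip one chocolate ball into the mug

TASK

Pick up the clear tube with the teal end cap and tip it slowly over the mug until the first dark chocolate ball rolls over the rim into the mug, then stop so that the second ball stays in the tube. Lay the tube flat on the worktop again, underside down as it lay before, clear of the mug, and leave the mug standing.

Things in the scene. Friction and masses are not known exactly. Their poses are not given: they have to be found in the camera images.
- tube: clear square plastic tube lying flat, 100 mm long (x), 40 wide (y), 44 high (z), 0.09 kg; teal cap 26 long closes its +x end, teal band round its open mouth at -x. Origin: centre of its underside, mouth at x = -50 mm. Mouth roughly towards the robot. Grip it across its width. Two dark brown balls in a row inside. A like tube with orange cap and cream balls lies beside it: not wanted.
- ball_front: dark brown ball, 30 mm in diameter, 16 g, origin at its centre; it lies in the tube 29 mm from the tube's middle towards the mouth, behind a lip 1.6 mm high on the inner floor at the rim. It rolls over the lip and out when the mouth is tilted about 15 (brisk) to 25 (slow) degrees down
- ball_back: dark brown ball, 30 mm in diameter, 16 g, origin at its centre; it lies in the tube behind the front ball, between the cap and a rib 4.5 mm high on the inner floor (tube x = -13 to -9), which holds it until the mouth is tilted about 40 degrees down, if moved slowly
- mug_mouth (a point): centre of the mouth of the green and white mug, at the height of its rim, 93 mm above the worktop; z up. The mouth is about 75 mm wide inside; the handle stands out along this frame's -y to 81 mm from this point. The mug stands loose, 0.32 kg

How it is judged:
By the outcome, as a careful person would: the job done as asked, in the order asked, and still so for the second after the job is handed in, with the robot touching nothing.
It also fails if it takes over 54 s, if anything falls off the work surface, if the arm or the gripper's body presses on something with over 40 N, if the wrist force passes 120 N, or if a joint passes its speed limit or range.

ROBOT

A 6-joint arm with a two-finger parallel gripper is mounted at the origin on the work surface; the furniture and walls round the work are solid. World frame = base frame: x ahead of the robot, y to its left, z up, the work surface at z = 0. Lengths are in m, angles in rad, forces in N, time in s.
With the tool pointing down it reaches from about 0.35 to 0.725 m from the base axis. Payload 4.3 kg.
Tool frame: the origin (TCP) lies on the centre line of the jaws, within the pads' length; the fingertips stand 17 mm ahead of it and the grasp point (between the pads) lies 2 mm behind it (bot.tips_ahead is the distance from the TCP to the fingertips, in m); z points along the fingers, y is the direction in which the jaws open and shut (so a half turn about z gives the same grasp; the last joint's range is limited). The gripper opens to 85 mm and grips with 20 to 120 N. Pads are 22 mm wide; open, the fingers measure 114 mm over their backs; the gripper's body (76 mm by 85 mm) begins 54 mm behind the grasp point. The pads swing forward as they close: fully open they stand 13 mm farther back than shut.
Start: joints at [-1.434, 0.377, 0.081, 1.274, 0, 1.46], TCP at [0.14, -0.558, 0.248] pointing down, gripper open.
Joint ranges: [-2.72, 2.72], [-0.84, 1.66], [-1.02, 1.22], [-1.77, 2.12], [-1.37, 1.28], [-3.14, 3.14]. Speed limits (rad/s): [2.57, 2.57, 3.14, 3.14, 3.14, 3.14].

INTERFACE

Orientations are given as a unit quaternion [w, x, y, z].
In Python, from bench import bot, hand, cams, job_done gives the robot as it stands. Calls block until the motion is done:
- bot.move_to(position, orientation): joint-space move of the TCP to a pose.
- bot.servo_line(position, rotation=None, vel=0.15): straight line of the TCP; rotation=None keeps the orientation; vel is the mean speed in m/s.
- bot.move_joints(angles): joint-space move.
- hand.let_go() and hand.grasp(): open the fingers fully, or close them until they stop; the grip force is fixed at half the most.
- bot.wait(seconds).
- bot.inverse_kinematics(position, orientation): joint angles nearest the present ones, or None.
- cams.grab_frame(name): name is "scene" or "side" or "wrist"; returns a dict with "color" (384x512x3 uint8, red, green, blue), "fx", "fy", "cx", "cy" (pixels), "camera_from_world" (4x4, takes a point from world to camera coordinates); the wrist camera has in their place "T_tool_cam" (4x4, takes a point from camera to tool coordinates, whose origin is the TCP and whose axes are the flange's). Camera axes: x right, y down, z forward; pixel columns grow to the right and rows downward; lengths in m; the calibration is good to about 2 mm. A picture is of the moment at which its call begins: read the wrist's pose just before it. There is no depth.
A pose or a line that the arm cannot do raises bot.MotionError and nothing moves.
- job_done(): hands the job in, once; it reports no verdict.
Readings, each from a call of its own:
- bot.current_t(): time.
- bot.current_joint_positions(): joint angles.
- bot.current_joint_velocities(): joint speeds.
- bot.current_effort(): joint torques, N m.
- bot.current_position(): TCP position.
- bot.current_ee_rot(): TCP orientation.
- bot.current_force(): force on the tool from outside, world axes, zero at the start.
- bot.current_moment(): the same for the moment, N m.
- bot.current_finger_gap(): opening from 0.0 (shut) to 1.0 (fully open).
Only numpy, scipy, OpenCV 4.12 (cv2) and the standard library are available. Lean on these libraries where they do the work, as an engineer would, in place of code of your own. Each camera call takes 0.05 s, during which the arm holds its last target. There are 200 camera calls.

## Working session

There is one attempt and no reset: what is moved stays moved. The work goes in short steps, each a Python script; the robot and the scene stay as the last script left them, time stands still between calls to the robot, and variables do not carry over. Pictures are saved under pics/ and viewed, about 8 in all and at most 12, crops included, and the job is handed in when it is done.

```bash
mkdir -p pics; ls; python3 - <<'E'
from bench import bot,hand,cams
import cv2,numpy as np
fs={n:cams.grab_frame(n) for n in("scene","side")}
np.save("f0.npy",fs,allow_pickle=True)
for n,f in fs.items():
    print(n,f["fx"],f["cx"],f["cy"],np.round(np.linalg.inv(f["camera_from_world"]),3).tolist())
    cv2.imwrite(f"pics/{n}0.png",cv2.resize(f["color"][:,:,::-1],(800,600),interpolation=cv2.INTER_CUBIC))
print(bot.current_t(),bot.current_ee_rot())
E
```

```text
pics
scene 371.5423041838115 260.4064526414874 193.90749207459007 [[0.794, -0.435, 0.426, 0.222], [-0.608, -0.567, 0.556, -0.462], [-0.0, -0.7, -0.714, 0.69], [0.0, 0.0, 0.0, 1.0]]
side 454.6743843046999 254.22556131486542 185.19653846198815 [[0.979, -0.163, 0.126, 0.478], [-0.205, -0.712, 0.671, -0.587], [-0.019, -0.683, -0.73, 0.707], [0.0, 0.0, 0.0, 1.0]]
0.1 [-9.12067519e-04  9.92396845e-01  1.23075870e-01 -1.30469510e-05]
```

View pics/scene0.png

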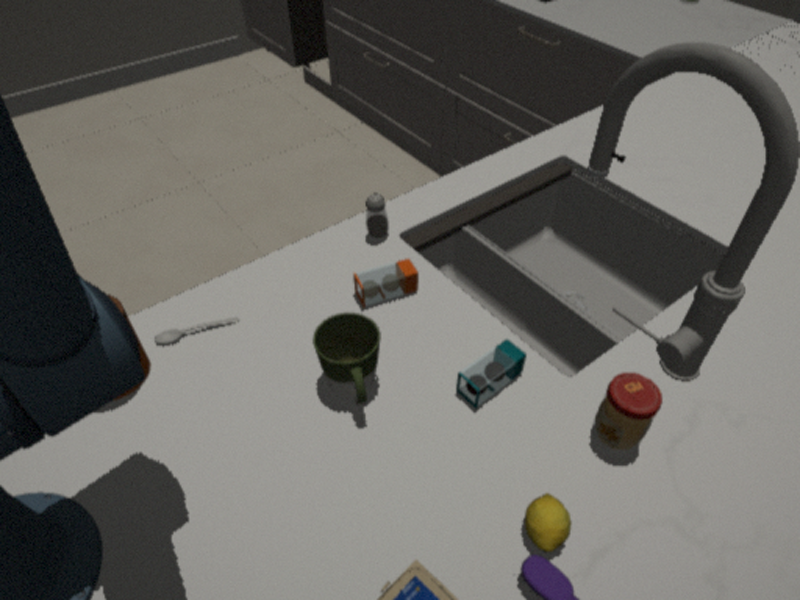

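View pics/side0.png

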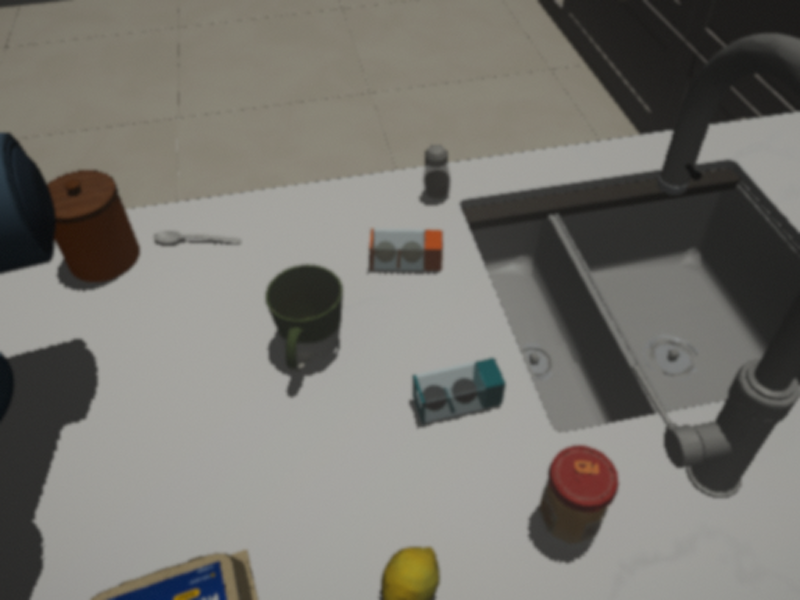

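Both views show the teal tube (scene ~(490,375), side ~(458,390) in the 800 px pictures, cap on the right, mouth on the left) and the mug (scene (347,345), side (304,300)) with its handle towards the bottom. I'll zoom in to measure both.

```bash
python3 - <<'E'
import numpy as np,cv2
fs=np.load("f0.npy",allow_pickle=True).item()
# 64x48 tiles around tube and mug, x6
tiles=[]
for n,t,m in(("scene",(280,214),(188,198)),("side",(258,220),(158,174))):
    row=[]
    for c in(t,m):
        w=c[0];h=c[1]
        cr=fs[n]["color"][h-36:h+36,w-33:w+33,::-1]
        cr=np.clip(cr.astype(float)*1.5,0,255).astype(np.uint8)
        im=cv2.resize(cr,None,fx=4,fy=4,interpolation=cv2.INTER_CUBIC)
        for k in range(0,66,10): cv2.putText(im,str(w-33+k),(k*4,8),0,.3,(0,0,255)); cv2.line(im,(k*4,9),(k*4,14),(0,0,255))
        for k in range(0,72,10): cv2.putText(im,str(h-36+k),(0,k*4+4),0,.3,(255,0,0))
        row.append(im)
    tiles.append(np.hstack(row))
cv2.imwrite("pics/z0.png",np.vstack(tiles))
E
```

```text
(no output)
```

View pics/z0.png

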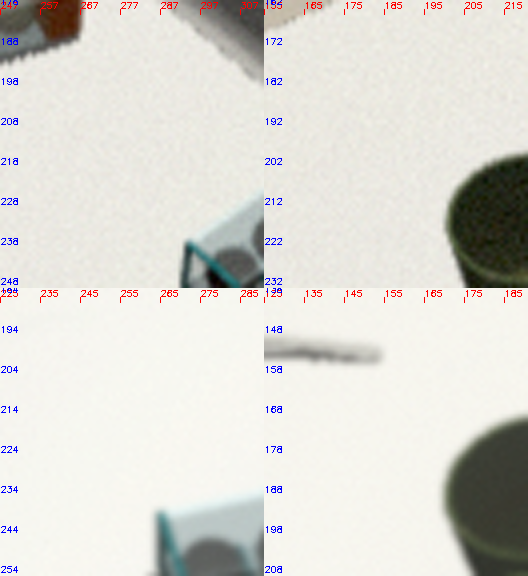

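The crops were off-centre (only the left edges show); I'll re-centre them.

```bash
python3 - <<'E'
import numpy as np,cv2
fs=np.load("f0.npy",allow_pickle=True).item()
tiles=[]
for n,t,m in(("scene",(314,240),(222,228)),("side",(294,250),(195,202))):
    row=[]
    for c in(t,m):
        w,h=c
        cr=fs[n]["color"][h-29:h+29,w-33:w+33,::-1]
        cr=np.clip(cr.astype(float)*1.6,0,255).astype(np.uint8)
        im=cv2.resize(cr,None,fx=5,fy=5,interpolation=cv2.INTER_CUBIC)
        for k in range(66):
            if (w-33+k)%10==0: cv2.putText(im,str(w-33+k),(k*5,8),0,.3,(0,0,255)); cv2.line(im,(k*5,0),(k*5,290),(0,0,255),1) if 0 else cv2.line(im,(k*5,9),(k*5,14),(0,0,255))
        for k in range(58):
            if (h-29+k)%10==0: cv2.putText(im,str(h-29+k),(0,k*5+4),0,.3,(255,0,0))
        row.append(im)
    tiles.append(np.hstack(row))
cv2.imwrite("pics/z1.png",np.vstack(tiles))
E
```

```text
(no output)
```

View pics/z1.png

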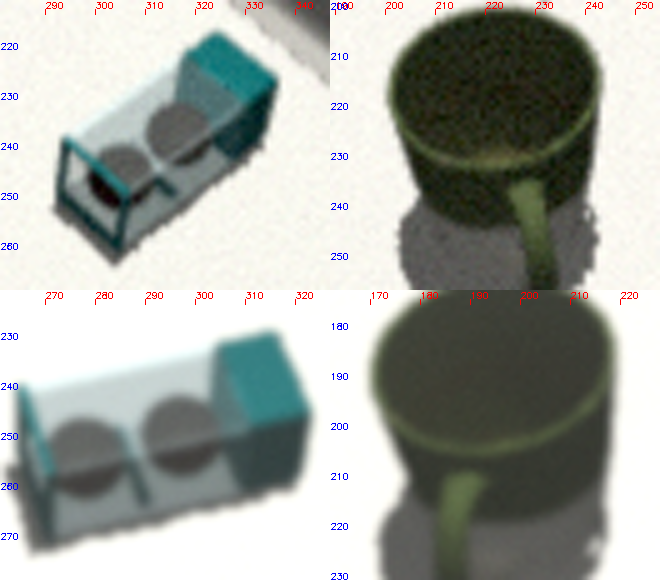

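The crops show the tube's four top corners clearly in both views (scene cap corners ~(324.6,217.6) and (336.2,226.6), mouth corners ~(294,239) and (307,249)). The mug rim and handle are also clear. I'll triangulate these.

```bash
cat > geo.py <<'E'
import numpy as np,cv2
def cast(f,px,z):
    T=np.linalg.inv(f["camera_from_world"]); px=np.atleast_2d(px)
    d=np.c_[(px[:,0]-f["cx"])/f["fx"],(px[:,1]-f["cy"])/f["fy"],np.ones(len(px))]@T[:3,:3].T
    o=T[:3,3]; return o+d*((z-o[2])/d[:,2])[:,None]
def tri(fa,pa,fb,pb):
    P=[np.array([[f["fx"],0,f["cx"]],[0,f["fy"],f["cy"]],[0,0,1]])@f["camera_from_world"][:3] for f in(fa,fb)]
    X=cv2.triangulatePoints(P[0],P[1],np.float64(pa).T,np.float64(pb).T); return (X[:3]/X[3]).T
E
python3 - <<'E'
import numpy as np,cv2
from geo import *
np.set_printoptions(precision=4,suppress=True)
fs=np.load("f0.npy",allow_pickle=True).item()
tl=lambda p,o:(np.array(p,float)+.5)/5-.5+o
# cap far, cap near, mouth far, mouth near (top corners)
S=tl([[218,33],[276,78],[65,140],[130,190]],(281,211))
D=tl([[275,41],[309,121],[20,98],[50,185]],(261,221))
print("tri",tri(fs["scene"],S,fs["side"],D))
for n,p in(("scene",S),("side",D)):
    X=cast(fs[n],p,.044);c=X.mean(0);ax=(X[0]+X[1]-X[2]-X[3])/2
    print(n,X[:,:2].tolist(),c,"yaw",np.degrees(np.arctan2(ax[1],ax[0])),"L",np.linalg.norm(ax),"W",np.linalg.norm(X[0]-X[1]),np.linalg.norm(X[2]-X[3]))
R={"scene":tl([[60,90],[271,80],[165,8],[145,168],[90,138],[225,145]],(189,199)),"side":tl([[42,95],[285,65],[145,165],[80,147],[220,145]],(162,173))}
for n,p in R.items():
    X=cast(fs[n],p,.093)[:,:2];A=np.c_[2*X,np.ones(len(X))]
    s=np.linalg.lstsq(A,(X**2).sum(1),rcond=None)[0]; r=np.sqrt(s[2]+s[:2]@s[:2]);print(n,"mug",s[:2],r,np.linalg.norm(X-s[:2],axis=1)-r)
print("handle ray z=.07",cast(fs["scene"],tl([[212,280]],(189,199)),.06),cast(fs["side"],tl([[125,190]],(162,173)),.07))
E
```

```text
tri [[ 0.6809 -0.1054  0.0394]
 [ 0.6827 -0.1412  0.0385]
 [ 0.5837 -0.1097  0.0395]
 [ 0.5855 -0.1497  0.0427]]
scene [[0.6776512443797464, -0.10783008704124819], [0.679551976628874, -0.14283679754613626], [0.5815775206183517, -0.11154255979185396], [0.5859836208083237, -0.1484914723786651]] [ 0.6312 -0.1277  0.044 ] yaw 2.827759492720077 L 0.0949366391363327 W 0.0350582738231065 0.037210695508575
side [[0.6794156209904144, -0.10877987258616822], [0.6806384710286165, -0.14559918302185237], [0.5828385919046609, -0.11338863372016811], [0.5848184215641226, -0.15194182495666197]] [ 0.6319 -0.1299  0.044 ] yaw 3.2578084434649845 L 0.09635425401071508 W 0.03683961160456514 0.03860399305768966
scene mug [0.4742 0.002 ] 0.044240778533336286 [ 0.0008  0.0003 -0.      0.002  -0.0021 -0.0011]
side mug [ 0.4745 -0.0012] 0.045019692505600464 [-0.0004  0.0004  0.0008  0.0002 -0.0011]
handle ray z=.07 [[ 0.4441 -0.0732  0.06  ]] [[ 0.4541 -0.0357  0.07  ]]
```

```bash
cat >> geo.py <<'E'
from scipy.spatial.transform import Rotation as R
MUG=np.array([.4744,0.,.093]); 
def quat(yaw,t=0):  # tool down, tool x along tube x; t = mouth-down tilt, deg
    r=R.from_euler('z',yaw,degrees=True)*R.from_euler('y',-t,degrees=True)*R.from_euler('x',180,degrees=True)
    return np.roll(r.as_quat(),1)
def tcp_for_lip(lip,yaw,t,gx,gz): # gx,gz = TCP in tube frame (origin underside centre); lip = mouth bottom edge
    r=R.from_euler('z',yaw,degrees=True)*R.from_euler('y',-t,degrees=True)
    return np.array(lip)+r.apply([gx+.05,0,gz])
E
python3 - <<'E'
from bench import bot,hand,cams
from geo import *
np.set_printoptions(precision=3,suppress=True)
bot.move_to([.632,-.129,.18],quat(3)); 
for yaw in(3,0,-20,20):
  for t in(0,30,36):
    p=tcp_for_lip(MUG+[.012,0,.015],yaw,t,0,.024); print(yaw,t,p,bot.inverse_kinematics(p,quat(yaw,t)))
print(bot.inverse_kinematics([.632,-.129,.024],quat(3)),bot.tips_ahead)
p,q=bot.current_position(),bot.current_ee_rot();f=cams.grab_frame("wrist");f["p"]=p;f["q"]=q;np.save("w1.npy",f,allow_pickle=True)
print(p,q,f["T_tool_cam"],f["fx"],f["cx"],f["cy"],bot.current_t())
cv2.imwrite("pics/w1.png",f["color"][:,:,::-1])
E
```

```text
3 0 [0.536 0.003 0.132] [-0.113  0.363 -0.25   0.958  0.     2.976]
3 30 [0.518 0.002 0.154] [-0.188 -0.037 -0.85   0.247  0.119  2.933]
3 36 [0.513 0.001 0.157] [-0.21  -0.094 -0.969  0.084  0.153  2.928]
0 0 [0.536 0.    0.132] [-0.118  0.364 -0.25   0.958  0.     3.023]
0 30 [0.518 0.    0.154] [-0.172 -0.039 -0.853  0.239  0.085  2.993]
0 36 [0.513 0.    0.157] [-0.187 -0.095 -0.973  0.074  0.11   2.99 ]
-20 0 [ 0.533 -0.017  0.132] [-0.151  0.358 -0.257  0.955  0.    -2.943]
-20 30 [ 0.516 -0.011  0.154] [-0.063 -0.018 -0.831  0.252 -0.141 -2.892]
-20 36 [ 0.511 -0.009  0.157] [-0.038 -0.067 -0.944  0.088 -0.181 -2.887]
20 0 [0.533 0.017 0.132] [-0.087  0.358 -0.257  0.955  0.     2.706]
20 30 [0.516 0.011 0.154] [-0.272 -0.008 -0.807  0.332  0.295  2.587]
20 36 [0.511 0.009 0.157] [-0.323 -0.056 -0.913  0.197  0.375  2.57 ]
[-0.3    0.659 -0.058  0.853  0.     2.79 ] 0.017
[ 0.632 -0.13   0.18 ] [0.    1.    0.025 0.   ] [[ 0.    -0.958 -0.288  0.073]
 [ 1.     0.    -0.001 -0.   ]
 [ 0.001 -0.288  0.958 -0.126]
 [ 0.     0.     0.     1.   ]] 318.52517956672165 256.4543295141464 190.05387927650446 2.4833
```

View pics/w1.png

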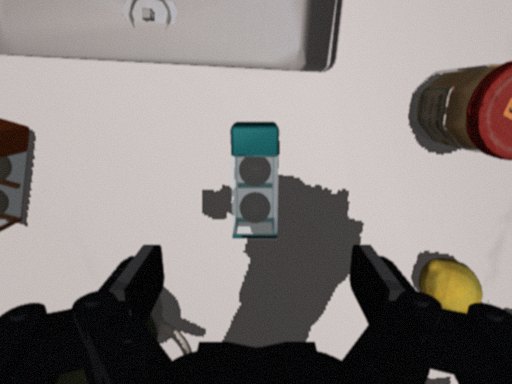

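The wrist view shows the teal tube at columns 231–279, cap top rows ~126–155 and mouth band at ~236, between the fingers. Nothing is close enough to be hit. I'll check its pose from here.

```bash
python3 - <<'E'
from geo import *
f=np.load("w1.npy",allow_pickle=True).item()
T=np.eye(4);T[:3,:3]=R.from_quat(np.roll(f["q"],-1)).as_matrix();T[:3,3]=f["p"]
f["camera_from_world"]=np.linalg.inv(T@f["T_tool_cam"])
c=f["color"].astype(int);m=((c[...,1]-c[...,0]>25)).astype(np.uint8);m[:100]=0;m[250:]=0;m[:,:210]=0;m[:,300:]=0
for r in list(range(119,132))+[140,150,153,155,157,159]+list(range(228,242)):
    x=np.flatnonzero(m[r]);print(r,x.min() if len(x) else None,x.max() if len(x) else None,len(x),end=' | ')
X=cast(f,[[231.5,126],[278.5,126],[234,235.5],[278,235.5]],.044);print(X,X.mean(0))
x=(X[0]+X[1]-X[2]-X[3])/2;print(np.linalg.norm(x),np.degrees(np.arctan2(x[1],x[0])),np.linalg.norm(X[0]-X[1]),np.linalg.norm(X[2]-X[3]))
E
```

```text
119 None None 0 | 120 None None 0 | 121 None None 0 | 122 None None 0 | 123 None None 0 | 124 256 269 3 | 125 235 274 39 | 126 233 275 43 | 127 232 276 45 | 128 232 277 46 | 129 232 277 46 | 130 231 277 47 | 131 231 277 47 | 140 232 277 46 | 150 232 277 46 | 153 232 277 46 | 155 234 276 42 | 157 None None 0 | 159 None None 0 | 228 None None 0 | 229 None None 0 | 230 None None 0 | 231 None None 0 | 232 None None 0 | 233 None None 0 | 234 234 236 3 | 235 233 241 9 | 236 233 242 10 | 237 233 241 9 | 238 None None 0 | 239 None None 0 | 240 None None 0 | 241 None None 0 | [[ 0.67877119 -0.10710398  0.044     ]
 [ 0.68071243 -0.14508474  0.044     ]
 [ 0.58223054 -0.11209114  0.044     ]
 [ 0.58425805 -0.15148503  0.044     ]] [ 0.63149305 -0.12894122  0.044     ]
0.09666534081248863 3.376757100316506 0.038030336559158565 0.039446032410527646
```

```bash
python3 - <<'E'
from bench import bot,hand,cams
from geo import *
bot.servo_line([.632,-.129,.10],quat(3.2),vel=.12)
bot.servo_line([.632,-.129,.024],vel=.08); print(bot.current_force(),bot.current_position())
hand.grasp(); print(bot.current_finger_gap(),bot.current_force(),bot.current_position())
bot.servo_line([.632,-.129,.034],vel=.04); bot.servo_line([.632,-.129,.145],vel=.1)
print(bot.current_finger_gap(),bot.current_force(),bot.current_t())
for n in("side","wrist"):
    f=cams.grab_frame(n)["color"][:,:,::-1];cv2.imwrite(f"pics/l_{n}.png",f)
a,b=cv2.imread("pics/l_side.png")[110:330,150:400],cv2.imread("pics/l_wrist.png")[90:310,130:380]
cv2.imwrite("pics/l.png",cv2.resize(np.hstack([a,b]),None,fx=1.5,fy=1.5))
E
```

```text
[ 0.76866683 -0.32348977 -0.23196872] [ 0.63261236 -0.129162    0.02467226]
0.45638987436453293 [-0.40894112 -0.41937771  1.65416397] [ 0.63246421 -0.12912422  0.02454407]
0.4605390824853216 [ 0.41493925 -0.48260163 -2.05287318] 6.55
```

View pics/l.png

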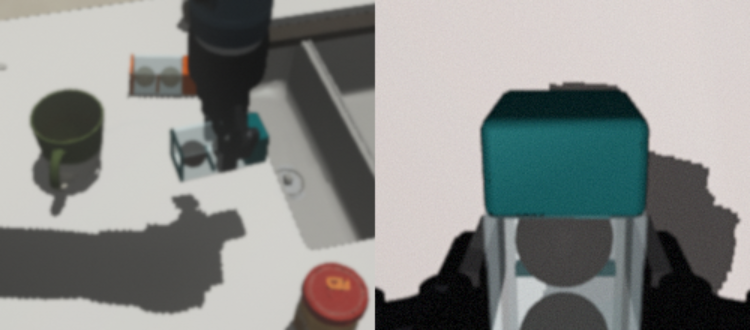

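Both balls are in the tube and it is held level and square (side view, mouth to the left). I'll carry it level to the mug, then tilt about the lip while watching the front ball from the wrist.

```bash
cat > tilt.py <<'E'
from bench import bot,hand,cams
from geo import *
LIP=MUG+[.012,0,.018]; YAW=3.2
def go(t,vel): bot.servo_line(tcp_for_lip(LIP,YAW,t,.0005,.0245),quat(YAW,t),vel=vel)
def patch():
    f=cams.grab_frame("wrist")["color"]; return f,f[296:306,250:264].reshape(-1,3).mean(0)
E
python3 - <<'E'
from tilt import *
go(0,.09)
bot.wait(.3); f,b0=patch(); fr=[f]; print(0,b0,bot.current_t(),bot.current_position())
for t in[5,10,13,15,17,19,21,23,25]:
    go(t,.006); bot.wait(.25); f,b=patch(); fr.append(f)
    print(t,b.round(1),bot.current_t(),bot.current_force().round(2))
    if t>=13 and abs(b-b0).max()>15: break
s=cams.grab_frame("side")["color"]
cv2.imwrite("pics/t.png",np.hstack([cv2.resize(x,None,fx=sc,fy=sc)[:,:,::-1] for x,sc in((fr[0][200:360,180:340],1.6),(fr[-1][200:360,180:340],1.6),(s[120:280,140:300],1.6))]))
E
```

```text
0 [71.76428571 71.67142857 71.12142857] 8.9583 [0.53687483 0.00272882 0.13549485]
5 [ 96.9 101.1  99.5] 10.225 [ 0.15 -0.38 -1.12]
10 [ 95.3 100.9  99.2] 11.4917 [ 0.63  0.7  -1.78]
13 [95.6 99.  97.7] 12.4333 [ 0.03  0.85 -1.67]
```

View pics/t.png

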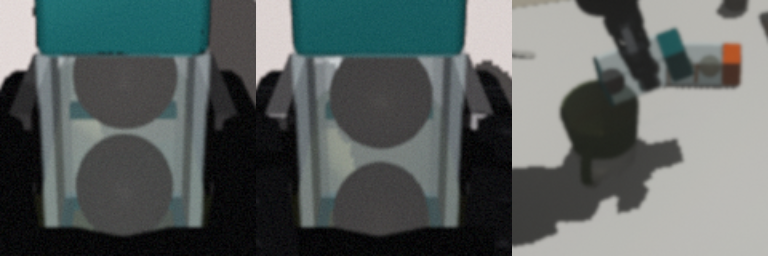

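The balls have only rolled to the lip and the rib, and both are still in. The mouth is over the mug. I'll continue in small steps with the watch patch moved onto the front ball's present place.

```bash
sed -i 's/f\[296:306,250:264\]/f[318:332,248:266]/' tilt.py; python3 - <<'E'
from tilt import *
f,b0=patch(); fr=[f]; print(b0)
for t in np.arange(14.5,27.1,1.5):
    go(t,.006); bot.wait(.3); f,b=patch(); fr.append(f)
    print(t,b.round(1),bot.current_t(),bot.current_force().round(2))
    if abs(b-b0).max()>12: break
bot.wait(.3)
s=cams.grab_frame("side")["color"]; fr.append(patch()[0])
cv2.imwrite("pics/t2.png",np.hstack([cv2.resize(x,None,fx=1.6,fy=1.6)[:,:,::-1] for x in(fr[-3][200:360,180:340],fr[-1][200:360,180:340],s[120:280,140:300])]))
E
```

```text
[66.73015873 65.08333333 64.9484127 ]
14.5 [66.4 64.6 64.5] 13.275 [ 0.09 -0.67 -1.2 ]
16.0 [66.5 64.6 64.6] 14.0167 [-0.05  0.21 -1.26]
17.5 [64.9 63.  63. ] 14.7583 [-1.01  0.04 -1.33]
19.0 [64.6 62.8 62.7] 15.5 [ 0.22  0.58 -1.49]
20.5 [64.6 62.7 62.8] 16.2417 [-0.17  0.36 -1.19]
22.0 [63.  61.3 60.7] 16.9833 [-0.76  0.07 -0.86]
23.5 [63.  61.3 60.7] 17.725 [-0.11 -0.58 -0.83]
25.0 [63.  61.1 60.7] 18.4667 [-0.01 -0.07 -1.66]
26.5 [72.2 91.6 93.2] 19.2083 [-0.96 -0.52 -1.11]
```

View pics/t2.png

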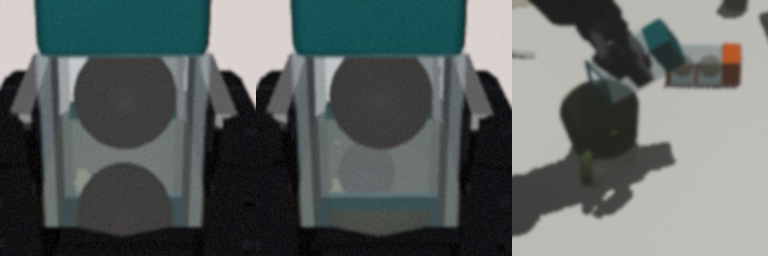

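The front ball has left the tube at 26.5° (it shows through the floor, down in the mug) and the back ball is held by the rib. Next I'll level the tube, go back and lay it down.

```bash
python3 - <<'E'
from tilt import *
go(13,.015); go(0,.015); print(bot.current_t())
p=bot.current_position(); bot.servo_line([p[0],p[1],.155],vel=.06)
bot.servo_line([.632,-.129,.155],quat(3.2),vel=.09)
bot.servo_line([.632,-.129,.045],vel=.08); bot.servo_line([.632,-.129,.0250],vel=.02)
bot.wait(.2); print(bot.current_force(),bot.current_position(),bot.current_finger_gap(),bot.current_t())
hand.let_go(); bot.wait(.2)
bot.servo_line([.632,-.129,.06],vel=.06); bot.servo_line([.632,-.129,.20],vel=.12)
bot.move_to([.40,-.40,.25],quat(3.2)); print(bot.current_t())
s=cams.grab_frame("side")["color"];c=cams.grab_frame("scene")["color"]
cv2.imwrite("pics/end.png",np.hstack([cv2.resize(x,None,fx=2.2,fy=2.2)[:,:,::-1] for x in(s[130:310,150:330],c[150:330,180:360])]))
E
```

```text
21.6417
[ 1.09255202 -0.27881698 -0.92944307] [ 0.63210636 -0.1290429   0.02517478] 0.45801914127281346 26.95
31.0667
```

View pics/end.png

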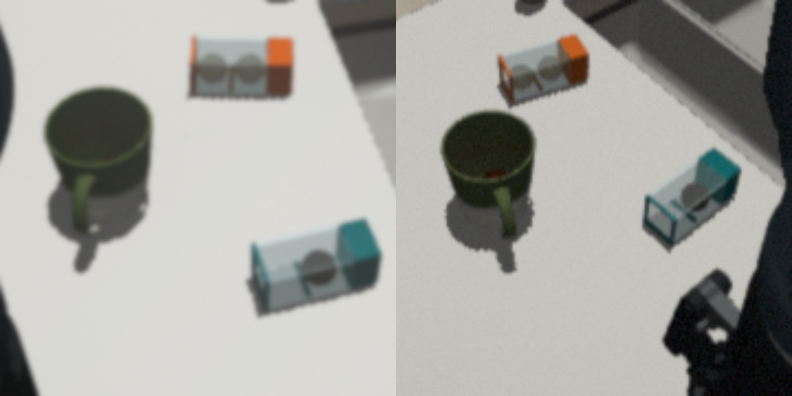

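The tube lies flat with one ball behind the rib, the other ball shows reddish-brown in the mug (scene crop (492,173)), the mug is standing and the robot is clear.

```bash
python3 -c "
from bench import bot,job_done
bot.wait(.3); print(job_done(), bot.current_t())"
```

```text
the job is handed in; nothing more can be done
the job is handed in; nothing more can be done
```

The job is done and handed in at about 31 s of robot time, well under the 54 s limit. I gripped the teal-capped tube across its width and tilted it slowly over the mug. The first ball rolled in at 26.5° and I stopped there. I then levelled the tube and laid it back where it had been.

- **Tube and second ball:** in the last pictures the tube lies flat, underside down and clear of the mug, with the second ball still behind the rib.
- **Mug and first ball:** the mug is standing, and the scene camera shows a brown patch inside it where the ball should be. The side camera cannot see into the mug. The wrist camera had already shown the ball gone from the tube and visible below it.
- **Robot:** it stands clear of everything.
- **Disagreements:** no check failed. The tube measured about 96 mm long in the pictures instead of 100. An early automatic stop at 13° was a false alarm, because the balls had only rolled up to the lip and the rib, so I carried on from there.

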